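# Load the edge bander with the wide roll

## Robot

A 6-joint arm with a two-finger parallel gripper is mounted at the origin on the work surface. World frame = base frame: x ahead of the robot, y to its left, z up, the work surface at z = 0. Lengths are in m, angles in degrees, forces in N, time in s.
With the tool pointing down it reaches from about 0.3 to 0.75 m from the base axis. Payload 8.5 kg.
Tool frame: the origin (TCP) lies midway between the tips of the shut fingers; the grasp point (between the pads) lies 19 mm behind it (env.grasp_offset is the distance from the TCP to the grasp point, in m); z points along the fingers, y is the line along which they close (so a half turn about z gives the same grasp; the last joint's range is limited). The gripper opens to 85 mm and grips with 20 to 120 N. Pads are 22 mm wide; open, the fingers measure 114 mm over their backs; the gripper's body (76 mm by 85 mm) begins 54 mm behind the grasp point. The pads swing forward as they close: fully open they stand 13 mm farther back than shut.
Start: joints at [-79.945, 21.807, 74.336, -0, 83.858, -12.336], TCP at [0.21, -0.509, 0.211] pointing down, gripper open.
Joint ranges: [-178.18, 178.18], [-50.72, 133.34], [12.68, 142.11], [-81.47, 261.47], [9.98, 163.14], [-165.26, 165.26]. Speed limits (degrees/s): [136.94, 136.94, 180, 180, 180, 180].

## Interface

Orientations are given as a 3x3 rotation matrix whose columns are the frame's x, y, z axes.
In Python, from rig import env gives the robot as it stands.
- The arm moves only by the tool servo_tool, never from a script. Its argument "deltas" is text: rows parted by semicolons, each of 7 numbers parted by spaces: the opening, from 0 (shut) to 1 (fully open), then the shift along the tool's x, y, z in mm, then the turn, a rotation vector about the tool's x, y, z in rad. A call has 1 to 8 rows; each row shifts and turns the commanded pose from where the row before left it, along the tool's axes as they then stand; what a row does not reach is not made up. A row lasts 1/12 s, in which the tool goes at most 41.7 mm and 7.16 degrees, less where a joint would pass 70% of its speed; a pose out of reach is approached as far as the arm can. A call is refused whole if a number of a shift passes 41.7 or a number of a turn 0.125, either way. A call with a gripper value outside its range is refused whole. The fingers move at their own pace and stop on an object; "newtons" is the grip in N (left out, the last holds). Time passes only in rows, so rows that do not move let the fingers close. It gives the time, the measured TCP pose, the force, the opening and the grip force at its end, in the units of the state.
- env.observe(): the state, without advancing time (a new reading comes with each control period).
- env.get_image(name): name is "side" or "top" or "wrist"; returns a dict with "img" (480x640x3 uint8, red, green, blue), "depth" (480x640 float32, m along the optical axis (not along the pixel's ray), 0 where there is no reading), "camera_matrix" (3x3 intrinsics, pixels), "world_to_cam" (4x4, takes a point from world to camera coordinates). Camera axes: x right, y down, z forward; pixel columns grow to the right and rows downward; lengths in m; the calibration is good to about 2 mm. The wrist camera is an equidistant fisheye: a pixel r from the principal point sees the ray r / f radians off the axis. A picture is of the moment at which its call begins.
- env.close_job(): hands the job in; it is judged then, once.
Trained networks look in a picture, given as the dict that the camera call returned (one of the last four; its "shot" number tells which), for a name from the list of things; names that differ only in an ending like _2 or _b are one class to them, and where a whole thing is asked for, a point or a joint stands for the part that bears it (a point fixed in the world has none). Each returns a list of dicts, best first, with "conf" (0 to 1); they miss things now and then, are a little off and sometimes report something else, mostly with a low value. They report only what shows in the picture. A call takes as long as a camera call. They do not tell look-alikes from the thing itself.
- env.spot_in(name, picture): "bbox" ([centre column, centre row, width, height] in pixels, round what is visible of it).
- env.spot_point(name, picture): "uv" ([column, row] in pixels: a listed point, or the origin of a listed thing).
The state is a dict: "time_s": time; "q": joint angles; "qvel": joint speeds; "joint_efforts": joint torques, N m; "position": TCP position; "tool_rot": TCP orientation; "ft_force": force on the tool from outside, world axes, zero at the start; "wrist_torque": the same for the moment, N m; "grip_width": finger opening in m; "gripper_force": force on a finger pad.
Only numpy, scipy, OpenCV 4.12 (cv2) and the standard library are available. Lean on these libraries where they do the work, as an engineer would, in place of code of your own. Each camera call takes 0.05 s, during which the arm holds its last target. There are 200 camera calls.

## Task

Load the edge bander with the wide roll of edging, the one twice as high as the others, which sits on a stock spindle beneath a narrow roll. First slide that narrow roll up off the spindle and lay it flat in the low tray, beside the roll already lying there; then slide the wide roll off and set it down flat on the bander's round coil plate, centred between the four stops. Set both rolls down rather than dropping them, and leave everything else on the bench where it is.

Things in the scene. Friction and masses are not known exactly. Their poses are not given: they have to be found in the camera images.
- wide_roll: The wide roll of veneer edging: a rigid wound ring 44 mm high, 60 mm outside diameter, 26 mm bore, 50 to 105 g, end taped down, plain wood with a cardboard core. Stands at the bottom of the spindle of stand_a, under top_roll. Origin: centre of its underside; z is its axis, up
- top_roll: Narrow roll of veneer edging, 22 mm high, 60 mm outside diameter, 26 mm bore, 25 to 55 g, same look; rests loosely on top of wide_roll on the same spindle (its underside 56 mm above the bench), not stuck to it. Origin: centre of its underside; z is its axis, up
- stand_a: Stock stand (fixed) that carries wide_roll and top_roll: round cast base 90 mm in diameter and 12 mm high, with an upright steel spindle 20 mm in diameter whose tapered tip is 90 mm above the bench (12 mm above the top of the stack). The rolls have 3 mm of play all round on the spindle. Origin: centre of the underside of the base, on the bench
- stand_b: A second, identical stock stand (fixed), with three narrow rolls stacked on it, as high together (66 mm) as the stack on stand_a. Which of the two places on the bench has which stand changes. Origin: centre of the underside of the base
- spare_low: Narrow roll of veneer edging (22 mm high, 60 mm outside diameter, 26 mm bore), the lowest of the three on the other stand; leave it there. Origin: centre of its underside
- spare_mid: Narrow roll of veneer edging (22 mm high, 60 mm outside diameter, 26 mm bore), the middle one of the three on the other stand; leave it there. Origin: centre of its underside
- spare_high: Narrow roll of veneer edging (22 mm high, 60 mm outside diameter, 26 mm bore), the top one of the three on the other stand; leave it there. Origin: centre of its underside
- tray: Low plywood tray fixed to the bench, 250 mm along its x and 130 mm along its y, walls 5 mm thick and 14 mm high, floor 5 mm thick (240 x 120 mm inside). Origin: centre of its underside, on the bench
- tray_roll: Narrow roll (22 mm high, 60 mm outside diameter, 26 mm bore) already lying flat in the tray, somewhere along its middle, so that one end of the tray is freer than the other. Origin: centre of its underside, 5 mm above the bench
- plate_top (a point): Centre of the upper face of the bander's coil plate, 55 mm above the bench: an aluminium disc, 180 mm across, that turns on its upright axis (z) with slight friction (0.03 N m). Four steel stop pins stand on it, 10 mm thick and 16 mm high, axes 39 mm from the centre along this point's +x, -x, +y and -y (turning with the plate); they leave 4 mm round a centred roll
- bander: Bench edge bander (fixed). Origin: on the bench under the coil plate's axis. In its frame: two upright tape-guide rollers, 20 mm across, at x = -16 and 16, y = -118 mm, 127 mm high; green base and cast table from y = -140 to -460, x = -210 to 330 mm, 141 mm high; on it small rollers and a lever beyond y = -190 (up to 231 mm high) and housings beyond y = -280 mm (270 mm high)
- glue_bottle: White glue bottle standing near stand_a, 56 mm in diameter, 135 mm high, loose. Origin: centre of its underside
- filler_tin: Tin of wood filler standing near stand_b, 62 mm in diameter, 89 mm high, loose. Origin: centre of its underside
- spray_can: Lubricant spray can standing between the stands and the tray, 60 mm in diameter, 180 mm high, loose. Origin: centre of its underside
- sanding_block: Cork sanding block on the bench, 71 x 41 x 30 mm, loose. Origin: centre of its underside
- seam_roller: Rubber hand roller lying on the bench: 38 mm roller at its origin, handle reaching 155 mm along its -x, 38 mm high, loose. Origin: under the roller, on the bench
- edge_trimmer: Edge trimmer on the bench, 95 x 50 x 32 mm, loose. Origin: centre of its underside
- try_square: Try square lying on the bench: wooden stock 110 mm along its y, blade 205 mm along its +x, 20 mm high, loose. Origin: centre of the underside of the stock
- tape_measure: Tape measure standing on the bench, 66 x 32 x 62 mm, loose. Origin: centre of its underside
Mind the look-alikes: they are no part of the job. What is shaped like the stand_a but red is not meant. Leave any orange look-alike of the wide_roll alone.

How it is judged:
By the outcome, as a careful person would: the job done as asked, in the order asked, and still so for the second after the job is handed in, with the robot touching nothing.
It also fails if it takes over 69 s, if anything falls off the work surface, if the arm or the gripper's body presses on something with over 40 N, if the wrist force passes 120 N, or if a joint passes its speed limit or range.

## Working session

There is one attempt and no reset: what is moved stays moved. The work goes in short steps, Python scripts to look and compute and a tool call to move; the robot and the scene stay as the last step left them, time stands still between calls to the robot, and variables do not carry over. Pictures are saved under pics/ and viewed, at most 10 in all, crops included, and the job is handed in when it is done.

Besides the shell and the picture viewer there is one more tool, called by a JSON object that holds its "api" and its "payload", one argument or row to a line. servo_tool: Moves the arm, as the interface text tells. Its arguments: {"type":"object","properties":{"deltas":{"type":"string"},"newtons":{"type":"number"}},"required":["deltas"]}

```bash
mkdir -p pics; cat > h.py <<'E'
import numpy as np,cv2
from rig import env
def shot(n,save=None):
    p=env.get_image(n)
    if save: cv2.imwrite('pics/'+save,p['img'][:,:,::-1])
    return p
def cloud(p):
    d=p['depth'];K=p['camera_matrix'];v,u=np.mgrid[:480,:640]
    c=np.stack([(u-K[0,2])/K[0,0]*d,(v-K[1,2])/K[1,1]*d,d],-1)
    T=np.linalg.inv(p['world_to_cam']);w=c@T[:3,:3].T+T[:3,3];w[d==0]=np.nan
    return w
E
cat > a.py <<'E'
from h import *
s=env.observe();print(s['tool_rot'],s['position'],s['grip_width'])
for c in('top','side'):
    p=shot(c,c+'1.png');w=cloud(p);np.save(c,w)
    for n in 'wide_roll top_roll stand_a tray tray_roll plate_top bander glue_bottle filler_tin spray_can'.split():
        for r in env.spot_in(n,p)[:3]:
            b=r['bbox'];u,v=int(b[0]),int(b[1]);print(c,n,np.round(b),round(r['conf'],2),np.round(w[min(v,479),min(u,639)],3))
E
python3 a.py
```

```text
[[ 9.24604967e-01  3.80927278e-01 -2.50652807e-04]
 [ 3.80927221e-01 -9.24603866e-01  1.46415662e-03]
 [ 3.25982642e-04 -1.44924696e-03 -9.99998897e-01]] [ 0.20945068 -0.50820093  0.20989901] 0.08508065580529092
top wide_roll [273. 219.  12.  11.] 0.67 [0.586 0.151 0.06 ]
top wide_roll [197. 227.  33.  29.] 0.67 [ 0.576  0.31  -0.001]
top top_roll [265. 208.  36.  27.] 0.87 [0.604 0.164 0.083]
top top_roll [366. 366.  25.  80.] 0.5 [ 0.307 -0.033  0.024]
top stand_a [268. 212.  41.  45.] 0.83 [0.599 0.161 0.076]
top stand_a [204. 294.  39.  43.] 0.71 [0.44  0.274 0.08 ]
top stand_a [162. 177.  43.  44.] 0.7 [0.67  0.379 0.026]
top tray [359. 238.  73. 131.] 0.77 [ 0.557 -0.019  0.005]
top tray [187. 413.  58. 115.] 0.73 [ 0.205  0.317 -0.002]
top tray_roll [351. 258.  25.  30.] 0.75 [ 0.519 -0.003  0.005]
top plate_top [473. 248.  92.  95.] 0.77 [ 0.54  -0.233  0.055]
top plate_top [364. 364.  28.  83.] 0.29 [ 0.309 -0.031  0.024]
top plate_top [261. 299.  39.  34.] 0.23 [0.435 0.158 0.178]
top bander [533. 232. 214. 311.] 0.92 [ 0.579 -0.371  0.001]
top glue_bottle [231. 174.  32.  
[... 812 characters left out ...]
.184 0.055]
side tray [359. 233. 144. 107.] 0.97 [0.534 0.005 0.026]
side tray_roll [370. 240.  36.  30.] 0.93 [ 0.521 -0.013  0.004]
side plate_top [438. 168.  92.  54.] 0.75 [ 0.523 -0.201  0.071]
side plate_top [265. 350.  40.  42.] 0.25 [0.431 0.299 0.082]
side bander [502.  97. 225. 194.] 0.94 [ 0.533 -0.399  0.143]
side bander [446. 279.  34.  34.] 0.53 [ 0.359 -0.018  0.036]
side glue_bottle [210. 240.  36.  64.] 0.79 [0.65  0.241 0.083]
side glue_bottle [338. 292.  42. 102.] 0.15 [0.412 0.184 0.127]
side filler_tin [201. 386.  55.  69.] 0.79 [0.443 0.392 0.089]
side filler_tin [265. 371.  43.  22.] 0.16 [0.416 0.312 0.064]
side spray_can [338. 291.  44.  98.] 0.92 [0.412 0.184 0.131]
```

View pics/top1.png

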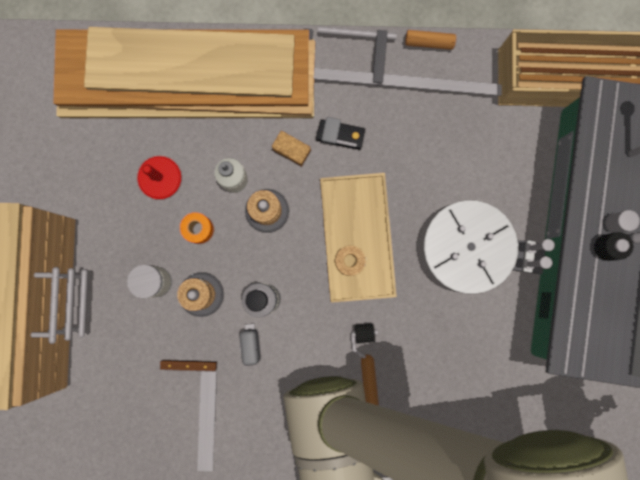

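View pics/side1.png

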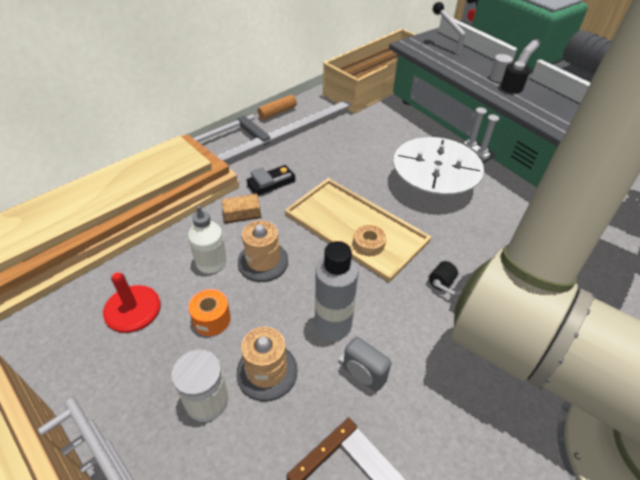

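The far stand (top image 265,208), beside the glue bottle, shows a single seam near its top, so it is stand_a. The near stand shows two seams. The tray roll lies at (350,260), so the tray's far end is free. The plate is at (471,247).

```bash
cat > m.py <<'E'
from h import *
from scipy.optimize import least_squares
for c in('top','side'):
    w=np.load(c+'.npy');X,Y,Z=w[...,0],w[...,1],w[...,2]
    def near(x,y,r,z0,z1): return w[(np.hypot(X-x,Y-y)<r)&(Z>z0)&(Z<z1)]
    def circ(P):
        (a,b),r=cv2.minEnclosingCircle(P[:,:2].astype(np.float32)*1000);return round(a),round(b),round(r,1),len(P)
    P=near(.6,.16,.06,.073,.082);print(c,'roll',circ(P),np.median(P,0))
    P=near(.6,.16,.06,.084,.1);print('tip',len(P),P.mean(0),P[:,2].max() if len(P) else 0)
    P=near(.6,.16,.08,.009,.016);print('base',circ(P))
    P=near(.6,.16,.06,.02,.07);print('side',len(P))
    P=near(.663,.227,.05,.05,.16);print('bottle',circ(P),np.median(P,0),P[:,2].max())
    P=near(.54,-.233,.14,.045,.059);print('plate',circ(P),P.mean(0))
    P=near(.54,-.233,.06,.062,.085);print('pins',np.round(P,3).tolist()[:40:3])
    P=near(.52,-.003,.05,.022,.031);print('trayroll',circ(P),P.mean(0))
    m=(np.abs(X-.557)<.17)&(np.abs(Y+.02)<.1)&(Z>.0025)&(Z<.018)
    P=w[m];print('tray',cv2.minAreaRect(P[:,:2].astype(np.float32)*1000))
g=cv2.imread('pics/side1.png')
cv2.imwrite('pics/crop.png',np.hstack([cv2.resize(g[210:290,215:315],(500,400),interpolation=2),cv2.resize(g[150:210,390:490],(290,400),interpolation=2)]))
E
python3 m.py
```

```text
top roll (610, 169, 30.0, 630) [0.6084094  0.16850279 0.07751441]
tip 76 [0.60927195 0.16860083 0.08774372] 0.09416261670431902
base (615, 179, 56.1, 447)
side 154
bottle (660, 224, 45.5, 740) [0.6657539  0.23061399 0.08455156] 0.13587816919498785
plate (535, -249, 108.7, 6696) [ 0.5407188  -0.23248668  0.0544373 ]
pins [[0.579, -0.209, 0.065], [0.579, -0.214, 0.069], [0.577, -0.211, 0.071], [0.575, -0.206, 0.068], [0.575, -0.211, 0.072], [0.573, -0.207, 0.066], [0.573, -0.211, 0.072], [0.572, -0.207, 0.064], [0.571, -0.21, 0.074], [0.565, -0.263, 0.068], [0.563, -0.26, 0.067], [0.562, -0.264, 0.071], [0.561, -0.259, 0.064], [0.56, -0.261, 0.076]]
trayroll (511, -1, 29.7, 554) [ 0.51113754 -0.00111413  0.02656832]
tray ((557.0588989257812, -19.801193237304688), (339.7848205566406, 199.34303283691406), 0.0730755552649498)
side roll (609, 169, 31.1, 675) [0.6049419  0.17311713 0.07816898]
tip 86 [0.60812078 0.16986993 0.08806086] 0.09190583987026357
base (616, 178, 55.2, 630)
side 674
bottle (659, 224, 44.9, 1200) [0.66024729 0.24192638 0.08315045] 0.13585201836587402
plate (535, -249, 109.7, 3936) [ 0.53699091 -0.22824246  0.05511276]
pins [[0.566, -0.262, 0.072], [0.562, -0.268, 0.072], [0.561, -0.264, 0.071], [0.563, -0.259, 0.07], [0.558, -0.262, 0.072], [0.564, -0.262, 0.065], [0.559, -0.265, 0.067], [0.563, -0.261, 0.065], [0.559, -0.266, 0.064], [0.559, -0.262, 0.064], [0.58, -0.212, 0.071], [0.579, -0.208, 0.071], [0.576, -0.213, 0.071], [0.576, -0.207, 0.071]]
trayroll (512, -1, 30.7, 591) [0.51084732 0.00066729 0.02687903]
tray ((556.7015380859375, -18.824371337890625), (197.78871154785156, 338.5505676269531), 89.85424041748047)
```

View pics/crop.png

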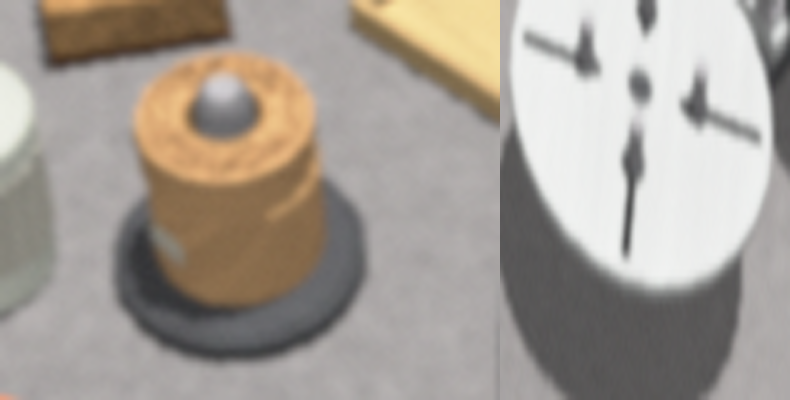

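```bash
cat > m2.py <<'E'
from h import *
for c in('top','side'):
    w=np.load(c+'.npy');X,Y,Z=w[...,0],w[...,1],w[...,2]
    m=(np.hypot(X-.54,Y+.233)<.06)&(Z>.062)&(Z<.085)
    n,l,st,ce=cv2.connectedComponentsWithStats(m.astype(np.uint8))
    for i in range(1,n):
        if st[i,4]>2: print(c,'pin',np.round(w[l==i].mean(0),4),st[i,4])
    m=((np.hypot(X-.54,Y+.233)<.1)&(abs(Z-.055)<.004)).astype(np.uint8)
    k=max(cv2.findContours(m,0,1)[0],key=len)[:,0];P=w[k[:,1],k[:,0],:2]
    A=np.c_[2*P,np.ones(len(P))];s=np.linalg.lstsq(A,(P**2).sum(1),rcond=None)[0];print('plate',s[:2],np.sqrt(s[2]+s[0]**2+s[1]**2))
    m=((abs(X-.557)<.17)&(abs(Y+.02)<.1)&(Z>.003)&(Z<.018)).astype(np.uint8)
    m=cv2.morphologyEx(m,cv2.MORPH_OPEN,np.ones((3,3)));n,l,st,_=cv2.connectedComponentsWithStats(m)
    i=1+st[1:,4].argmax();print('tray',cv2.minAreaRect(w[l==i][:,:2].astype(np.float32)*1000))
E
python3 m2.py
```

```text
top pin [ 0.5746 -0.2105  0.0697] 26
top pin [ 0.5607 -0.2634  0.0698] 26
top pin [ 0.5213 -0.1964  0.0695] 26
top pin [ 0.5075 -0.2496  0.0685] 28
plate [ 0.54130403 -0.23048477] 0.0884842237502759
tray ((669.594482421875, 5.6631011962890625), (28.613447189331055, 110.21501159667969), 5.0453596115112305)
side pin [ 0.5613 -0.263   0.0677] 30
side pin [ 0.5746 -0.2097  0.0685] 30
side pin [ 0.5079 -0.2495  0.0684] 30
side pin [ 0.5215 -0.1962  0.068 ] 33
plate [ 0.54189936 -0.23046316] 0.08851142933734203
tray ((564.581787109375, -15.663169860839844), (260.84283447265625, 134.40220642089844), 6.028885841369629)
```

{"api": "servo_tool", "payload": {
  "deltas": "1 0 0 -20 0 0 0;1 0 0 -30 0 0 0",
  "newtons": 30
}}

```text
time_s: 1.27
position: [0.2093, -0.5074, 0.2587]
tool_rot: [[0.925, 0.381, -0.001], [0.381, -0.925, 0.006], [0.001, -0.006, -1.0]]
ft_force: [-0.1, -1.5, 0.3]
grip_width: 0.0853
gripper_force: 0.0
```

{"api": "servo_tool", "payload": {
  "deltas": "1 0 0 0 0 0 -0.1;1 0 0 0 0 0 -0.1;1 0 0 0 0 0 -0.1;1 0 0 0 0 0 -0.09;1 20 -5 0 0 0 0;1 30 -8 0 0 0 0;1 34 -9 0 0 0 0;1 34 -9 0 0 0 0"
}}

```text
time_s: 1.93
position: [0.2718, -0.4023, 0.2603]
tool_rot: [[0.711, 0.703, -0.0], [0.703, -0.711, 0.0], [0.0, -0.0, -1.0]]
ft_force: [1.6, -1.1, -0.5]
grip_width: 0.0855
gripper_force: 0.0
```

{"api": "servo_tool", "payload": {
  "deltas": "1 34 -9 0 0 0 0;1 34 -9 0 0 0 0;1 34 -9 0 0 0 0;1 34 -9 0 0 0 0;1 34 -9 0 0 0 0;1 34 -9 0 0 0 0;1 34 -9 0 0 0 0;1 34 -9 0 0 0 0"
}}

```text
time_s: 2.6
position: [0.4146, -0.1592, 0.2607]
tool_rot: [[0.71, 0.704, 0.0], [0.704, -0.71, -0.0], [0.0, 0.001, -1.0]]
ft_force: [-0.1, -0.1, 0.0]
grip_width: 0.085
gripper_force: 0.0
```

{"api": "servo_tool", "payload": {
  "deltas": "1 34 -9 0 0 0 0;1 34 -9 0 0 0 0;1 34 -9 0 0 0 0;1 34 -9 0 0 0 0;1 34 -9 0 0 0 0;1 30 -8 0 0 0 0;1 0 0 0 0 0 0;1 0 0 0 0 0 0"
}}

```text
time_s: 3.27
position: [0.5191, 0.0187, 0.2602]
tool_rot: [[0.709, 0.706, -0.001], [0.706, -0.709, -0.0], [-0.0, -0.0, -1.0]]
ft_force: [-1.4, -0.9, 0.2]
grip_width: 0.0854
gripper_force: 0.0
```

{"api": "servo_tool", "payload": {
  "deltas": "1 30 -8 0 0 0 0;1 34 -9 0 0 0 0;1 34 -9 0 0 0 0;1 34 -9 0 0 0 0;1 28 -6 0 0 0 0;1 9.5 -2 20 0 0 0;1 0 0 20 0 0 0;1 0 0 0 0 0 0"
}}

```text
time_s: 3.93
position: [0.6076, 0.1666, 0.2164]
tool_rot: [[0.711, 0.704, -0.007], [0.704, -0.711, -0.001], [-0.006, -0.005, -1.0]]
ft_force: [-0.3, 0.1, -0.1]
grip_width: 0.0854
gripper_force: 0.0
```

```bash
cat > ws.py <<'E'
import sys
from h import *
p=shot('wrist',sys.argv[1]);s=env.observe();print(s['position'],s['grip_width'],s['ft_force'])
print(p['camera_matrix'][0],np.round(np.linalg.inv(p['world_to_cam']),3).tolist())
E
python3 ws.py w1.png
```

```text
[0.6081774  0.16628545 0.2189314 ] 0.08539864937485914 [-0.55159039  0.17540136  0.7233178 ]
[371.64829954   0.         314.23863917] [[0.704, -0.674, -0.223, 0.663], [-0.71, -0.67, -0.216, 0.222], [-0.004, 0.311, -0.951, 0.38], [0.0, 0.0, 0.0, 1.0]]
```

View pics/w1.png

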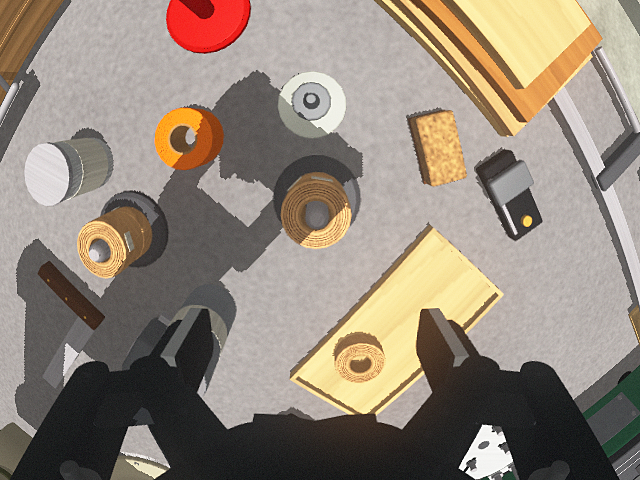

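The wrist view shows stand_a's stack at (317,212) and the glue bottle at (312,103), with clear finger lanes to either side. Next I refine the roll centre using wrist depth.

```bash
cat >> h.py <<'E'
def wcloud(p):
    d=p['depth'];K=p['camera_matrix'];v,u=np.mgrid[:480,:640]
    a=(u-K[0,2])/K[0,0];b=(v-K[1,2])/K[1,1];t=np.hypot(a,b)+1e-9
    k=np.tan(t)/t;c=np.stack([a*k*d,b*k*d,d],-1)
    T=np.linalg.inv(p['world_to_cam']);w=c@T[:3,:3].T+T[:3,3];w[(d==0)|(t>1.4)]=np.nan
    return w
def fit(w,x,y,z,tol=.004,r=.04):
    P=w[(np.hypot(w[...,0]-x,w[...,1]-y)<r)&(abs(w[...,2]-z)<tol)]
    (a,b),q=cv2.minEnclosingCircle(P[:,:2].astype(np.float32)*1000)
    return np.round([a,b,q,np.median(P[:,2])*1000,len(P)],1)
E
python3 - <<'E'
from h import *
w=wcloud(shot('wrist'))
print('roll',fit(w,.609,.169,.078),'tip',fit(w,.609,.169,.088,.004,.02),'tray',fit(w,.511,-.001,.027))
X,Y,Z=w[...,0],w[...,1],w[...,2]
P=w[(np.hypot(X-.66,Y-.23)<.05)&(Z>.03)&(Z<.15)];print('bottle',P.min(0),P.max(0))
m=((abs(X-.56)<.17)&(abs(Y+.02)<.1)&(Z>.003)&(Z<.018)).astype(np.uint8)
m=cv2.morphologyEx(m,cv2.MORPH_OPEN,np.ones((3,3)));n,l,st,_=cv2.connectedComponentsWithStats(m)
i=1+st[1:,4].argmax();print('tray',cv2.minAreaRect(w[l==i][:,:2].astype(np.float32)*1000))
print(env.observe()['position'])
E
```

```text
roll [ 610.7  169.8   30.2   78.4 3151. ] tip [611.  169.1  10.2  89.  425. ] tray [ 5.132e+02 -2.000e-01  3.030e+01  2.750e+01  1.399e+03]
bottle [0.622349   0.18704177 0.03085396] [0.70098782 0.26401707 0.13650056]
tray ((559.9995727539062, -15.725990295410156), (251.51083374023438, 132.7435302734375), 5.937856674194336)
[0.60883623 0.16624176 0.22084134]
```

{"api": "servo_tool", "payload": {
  "deltas": "1 3.5 -0.7 25 0 0 0;1 0 0 35 0 0 0;1 0 0 35 0 0 0;1 0 0 30 0 0 0;1 0 0 20 0 0 0;1 0 0 10 0 0 0;1 0 0 0 0 0 0;1 0 0 0 0 0 0"
}}

```text
time_s: 4.7
position: [0.6119, 0.1699, 0.0674]
tool_rot: [[0.711, 0.703, 0.003], [0.703, -0.711, 0.0], [0.002, 0.002, -1.0]]
ft_force: [0.6, 0.0, 0.5]
grip_width: 0.0856
gripper_force: 0.0
```

```bash
python3 ws.py w2.png
```

```text
[0.61218452 0.17008388 0.06782445] 0.08529351451863197 [0.13918265 0.41183915 0.37334953]
[371.64829954   0.         314.23863917] [[0.704, -0.678, -0.214, 0.666], [-0.711, -0.67, -0.215, 0.225], [0.002, 0.303, -0.953, 0.231], [0.0, 0.0, 0.0, 1.0]]
```

View pics/w2.png

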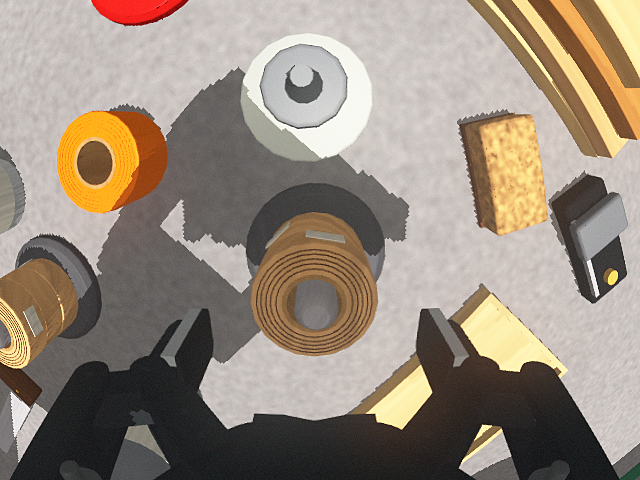

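The roll is centred at column 314, between pads whose midpoint is at about 315. I'll go down 9 mm and close.

{"api": "servo_tool", "payload": {
  "deltas": "1 -1 0 9 0 0 0;1 0 0 0 0 0 0;0 0 0 0 0 0 0;0 0 0 0 0 0 0;0 0 0 0 0 0 0;0 0 0 0 0 0 0;0 0 0 0 0 0 0;0 0 0 0 0 0 0",
  "newtons": 30
}}

```text
time_s: 5.42
position: [0.6117, 0.1688, 0.0576]
tool_rot: [[0.71, 0.704, 0.004], [0.704, -0.71, -0.002], [0.002, 0.004, -1.0]]
ft_force: [3.6, -2.0, 3.5]
grip_width: 0.018
gripper_force: 29.6
```

```bash
python3 ws.py w3.png
```

```text
[0.61171881 0.16882713 0.05761147] 0.017518840940914892 [ 3.20893502 -3.98618606  4.37593015]
[371.64829954   0.         314.23863917] [[0.704, -0.678, -0.212, 0.665], [-0.71, -0.67, -0.217, 0.224], [0.004, 0.303, -0.953, 0.222], [0.0, 0.0, 0.0, 1.0]]
```

View pics/w3.png

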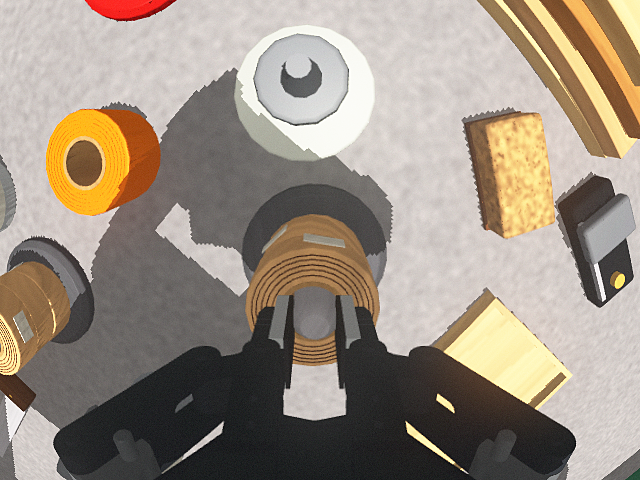

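The fingers have closed over the roll onto the spindle tip (width 18 mm), so the pads were higher than I assumed. I'll measure finger and roll heights by depth.

```bash
python3 - <<'E'
from h import *
w=wcloud(shot('wrist'))
for u,v in [(315,270),(270,290),(355,290),(277,300),(283,300),(345,300),(352,300),(280,320),(350,320),(280,340),(315,320),(280,360),(265,330)]: print(u,v,np.round(w[v,u],3))
p=shot('side','side2.png');w=cloud(p);X,Y,Z=w[...,0],w[...,1],w[...,2]
P=w[(np.hypot(X-.61,Y-.169)<.06)&(Z>.05)&(Z<.2)];print(len(P))
g=p['img'][:,:,::-1];cv2.imwrite('pics/c2.png',cv2.resize(g[190:290,210:320],(660,600),interpolation=2))
E
```

```text
315 270 [0.625 0.183 0.079]
270 290 [0.605 0.19  0.079]
355 290 [0.631 0.164 0.078]
277 300 [0.608 0.187 0.087]
283 300 [0.61  0.186 0.088]
345 300 [0.627 0.168 0.088]
352 300 [0.629 0.166 0.087]
280 320 [0.61  0.185 0.104]
350 320 [0.627 0.167 0.104]
280 340 [0.61  0.184 0.117]
315 320 [0.613 0.171 0.09 ]
280 360 [0.61  0.183 0.126]
265 330 [0.604 0.187 0.106]
1844
```

View pics/c2.png

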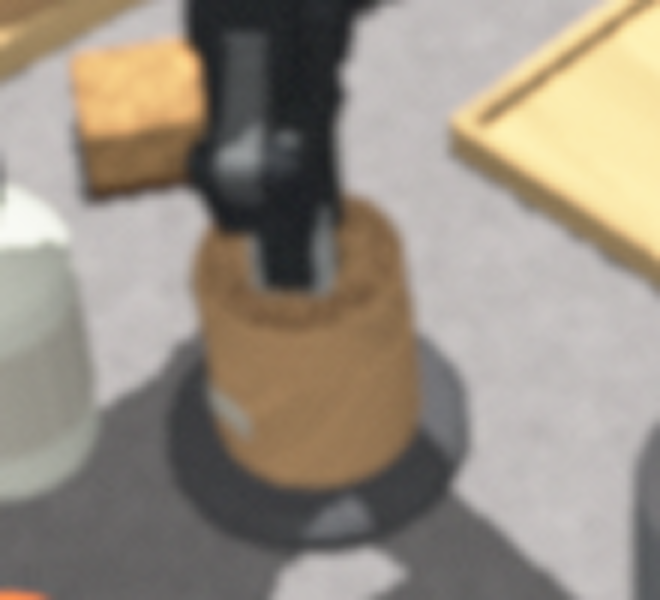

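{"api": "servo_tool", "payload": {
  "deltas": "1 0 0 -4 0 0 0;1 0 0 0 0 0 0;1 0 0 0 0 0 0;1 0 0 0 0 0 0;1 0 0 0 0 0 0;1 0 0 0 0 0 0;1 0 0 0 0 0 0"
}}

```text
time_s: 6.15
position: [0.6101, 0.1697, 0.0604]
tool_rot: [[0.71, 0.704, -0.0], [0.704, -0.71, -0.0], [-0.0, -0.0, -1.0]]
ft_force: [0.5, -0.2, -0.7]
grip_width: 0.0856
gripper_force: 0.0
```

```bash
cat > f.py <<'E'
from h import *
p=shot('wrist');w=wcloud(p);s=env.observe();t=s['position'];R=s['tool_rot'];L=(w-t)@R
print(t,s['grip_width'],s['ft_force'])
# gripper points in tool frame: near plane x in [-20,20], z between -80..+10 mm
for sg in(-1,1):
    m=(abs(L[...,0])<.02)&(sg*L[...,1]>.02)&(sg*L[...,1]<.06)&(L[...,2]>-.06)&(L[...,2]<.02)
    P=L[m]*1000
    if len(P):print('finger',sg,len(P),'tip z',np.percentile(P[:,2],[90,97,99,100]).round(1),'y',np.percentile(P[:,1],[0,5,95,100]).round(1),'x',P[:,0].max().round(1))
print('roll',fit(w,.6105,.1695,.078))
E
python3 f.py
```

```text
[0.61015854 0.16974521 0.06042108] 0.08524217619044235 [ 0.05400808 -0.29778557 -0.03460169]
finger -1 3100 tip z [-17.4 -15.7  -0.7  19.8] y [-57.4 -54.3 -20.9 -20. ] x 20.0
finger 1 3176 tip z [-17.4  -7.5   9.3  19.7] y [20.  20.9 52.9 56.2] x 20.0
roll [  610.5   170.2    30.3    78.4 10505. ]
```

```bash
cat > f2.py <<'E'
from h import *
p=shot('wrist');w=wcloud(p);s=env.observe();t=s['position'];R=s['tool_rot'];L=(w-t)@R*1000
for sg in(-1,1):
    m=(abs(L[...,0])<25)&(sg*L[...,1]>36)&(sg*L[...,1]<62)&(L[...,2]>-70)&(L[...,2]<25)
    print(np.histogram(L[m][:,2],bins=range(-70,26,5)))
for v in range(300,345,5): print(v,[L[v,u].round().tolist() for u in(195,208)])
E
python3 f2.py
```

```text
(array([415, 498, 452, 422, 387, 329, 203,  18,   0,   0,   0,   0,   0,
         0,   0,   0,   0,   0,   0]), array([-70, -65, -60, -55, -50, -45, -40, -35, -30, -25, -20, -15, -10,
        -5,   0,   5,  10,  15,  20,  25]))
(array([404, 497, 461, 418, 396, 319, 201,  18,   0,   0,   0,   0,   0,
         0,   0,   0,   0,   0,   0]), array([-70, -65, -60, -55, -50, -45, -40, -35, -30, -25, -20, -15, -10,
        -5,   0,   5,  10,  15,  20,  25]))
300 [[-36.0, -84.0, 60.0], [-36.0, -74.0, 60.0]]
305 [[-41.0, -85.0, 61.0], [-40.0, -75.0, 61.0]]
310 [[11.0, -47.0, -41.0], [8.0, -43.0, -36.0]]
315 [[10.0, -46.0, -44.0], [6.0, -43.0, -36.0]]
320 [[10.0, -45.0, -48.0], [4.0, -43.0, -37.0]]
325 [[10.0, -44.0, -51.0], [2.0, -44.0, -37.0]]
330 [[9.0, -44.0, -53.0], [1.0, -43.0, -39.0]]
335 [[7.0, -44.0, -53.0], [-1.0, -43.0, -40.0]]
340 [[6.0, -43.0, -55.0], [-3.0, -43.0, -42.0]]
```

```bash
python3 - <<'E'
from h import *
p=shot('wrist');w=wcloud(p);s=env.observe();t=s['position'];R=s['tool_rot'];L=(w-t)@R*1000
for v in range(400,480,8): print(v,[L[v,u].round().tolist() for u in(250,314,380)])
print((np.linalg.inv(p['world_to_cam'])[:3,3]-t)@R)
E
```

```text
400 [[-125.0, -52.0, 60.0], [-124.0, -1.0, 60.0], [-120.0, 50.0, 54.0]]
408 [[-135.0, -53.0, 61.0], [-133.0, -1.0, 60.0], [-122.0, 50.0, 47.0]]
416 [[-144.0, -54.0, 60.0], [-141.0, -1.0, 59.0], [-140.0, 53.0, 56.0]]
424 [[9.0, -16.0, -98.0], [9.0, -1.0, -97.0], [9.0, 16.0, -98.0]]
432 [[10.0, -16.0, -102.0], [10.0, -1.0, -101.0], [11.0, 15.0, -102.0]]
440 [[11.0, -15.0, -105.0], [11.0, -1.0, -104.0], [10.0, 15.0, -104.0]]
448 [[10.0, -15.0, -107.0], [10.0, -1.0, -106.0], [18.0, 12.0, -114.0]]
456 [[19.0, -13.0, -117.0], [nan, nan, nan], [19.0, 12.0, -116.0]]
464 [[19.0, -13.0, -119.0], [10.0, -1.0, -111.0], [18.0, 12.0, -118.0]]
472 [[19.0, -12.0, -121.0], [10.0, -1.0, -113.0], [18.0, 12.0, -119.0]]
[ 0.07721908 -0.00073467 -0.16374358]
```

Depth shows both the fingertips and the palm about 23 mm farther back than the reported TCP implies, so I'll command 23 mm deeper from here on. Going down 25 mm and closing.

{"api": "servo_tool", "payload": {
  "deltas": "1 0 0 10 0 0 0;1 0 0 15 0 0 0;1 0 0 0 0 0 0;0 0 0 0 0 0 0;0 0 0 0 0 0 0;0 0 0 0 0 0 0;0 0 0 0 0 0 0",
  "newtons": 30
}}

```text
time_s: 6.88
position: [0.6106, 0.1697, 0.0362]
tool_rot: [[0.71, 0.704, 0.001], [0.704, -0.71, 0.0], [0.001, 0.001, -1.0]]
ft_force: [0.9, 0.4, 2.5]
grip_width: 0.0576
gripper_force: 32.7
```

```bash
python3 f2.py; python3 ws.py w4.png
```

```text
(array([167,   5,  45, 105,  89,  83,  69,  25,   0,   0,   0,   0,   0,
         0,   0,   0,   0,   0, 274]), array([-70, -65, -60, -55, -50, -45, -40, -35, -30, -25, -20, -15, -10,
        -5,   0,   5,  10,  15,  20,  25]))
(array([141,   0,  50,  91,  89,  81,  76,  24,   0,   0,   0,   0,   0,
         0,   0,   0,   0,   0, 409]), array([-70, -65, -60, -55, -50, -45, -40, -35, -30, -25, -20, -15, -10,
        -5,   0,   5,  10,  15,  20,  25]))
300 [[-25.0, -75.0, 37.0], [-23.0, -66.0, 36.0]]
305 [[-27.0, -75.0, 35.0], [-27.0, -66.0, 36.0]]
310 [[-31.0, -75.0, 36.0], [-30.0, -66.0, 35.0]]
315 [[-35.0, -76.0, 37.0], [-34.0, -67.0, 36.0]]
320 [[-38.0, -76.0, 35.0], [6.0, -42.0, -40.0]]
325 [[-42.0, -77.0, 36.0], [7.0, -41.0, -46.0]]
330 [[-46.0, -78.0, 36.0], [5.0, -41.0, -47.0]]
335 [[-50.0, -78.0, 36.0], [7.0, -39.0, -52.0]]
340 [[-53.0, -79.0, 36.0], [6.0, -39.0, -54.0]]
[0.61062423 0.16973574 0.03623981] 0.057457011206358564 [0.55439222 0.41709924 2.52701474]
[371.64829954   0.         314.23863917] [[0.704, -0.677, -0.215, 0.665], [-0.71, -0.671, -0.215, 0.225], [0.001, 0.304, -0.953, 0.2], [0.0, 0.0, 0.0, 1.0]]
```

View pics/w4.png

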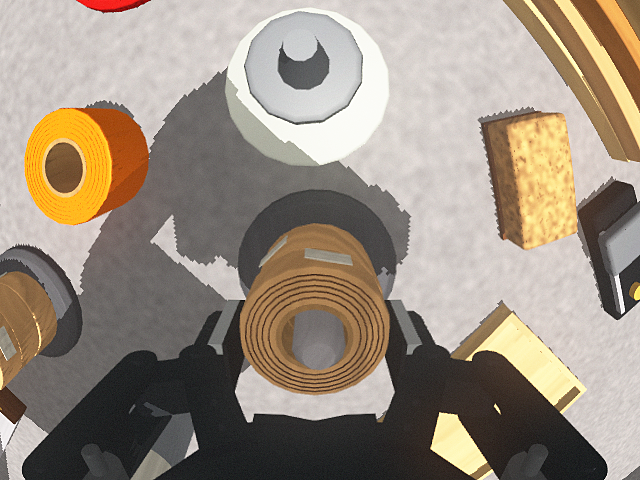

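{"api": "servo_tool", "payload": {
  "deltas": "0 0 0 -4 0 0 0;0 0 0 -8 0 0 0;0 0 0 -12 0 0 0;0 0 0 -15 0 0 0;0 0 0 -15 0 0 0;0 0 0 -12 0 0 0;0 0 0 -6 0 0 0;0 0 0 0 0 0 0"
}}

```text
time_s: 7.65
position: [0.6108, 0.1698, 0.1094]
tool_rot: [[0.71, 0.704, 0.003], [0.704, -0.71, 0.0], [0.002, 0.002, -1.0]]
ft_force: [-0.8, 0.2, -0.5]
grip_width: 0.0577
gripper_force: 32.3
```

```bash
cat > r.py <<'E'
from h import *
p=shot('wrist');w=wcloud(p);s=env.observe();t=s['position'];R=s['tool_rot'];L=(w-t)@R*1000
print(t,s['grip_width'],s['gripper_force'],s['ft_force'])
m=(abs(L[...,0])<42)&(abs(L[...,1])<31)&(L[...,2]>-75)&(L[...,2]<-20)
z=L[m][:,2];h,e=np.histogram(z,bins=np.arange(-75,-19,1.));k=h.argmax();print('rolltop z_tool',e[k],h[k])
P=L[m&(abs(L[...,2]-e[k])<3)];(a,b),q=cv2.minEnclosingCircle(P[P[:,0]>-5][:,:2].astype(np.float32));print('circle xy',a,b,q,'xmax',np.percentile(P[:,0],99.5),'topz by y',[np.median(P[abs(P[:,1]-y)<6][:,2]).round(1) for y in(-20,0,20)])
X,Y,Z=w[...,0],w[...,1],w[...,2]
n=w[(np.hypot(X-.6105,Y-.1695)<.032)&(Z>.04)&(Z<.062)];print('left on stand',len(n),np.median(n,0) if len(n) else 0, n.max(0) if len(n) else 0)
E
python3 r.py
```

```text
[0.61034153 0.16970759 0.10806007] 0.057877366219816234 32.26646871306002 [-0.33066834 -0.05332509 -0.98080502]
rolltop z_tool -44.0 7629
circle xy 5.938705921173096 -0.003760170890018344 31.327226638793945 xmax 29.618215571518473 topz by y [np.float64(-43.5), np.float64(-43.5), np.float64(-43.5)]
left on stand 3441 [0.62421382 0.18203287 0.0563027 ] [0.64030787 0.198853   0.06199793]
```

{"api": "servo_tool", "payload": {
  "deltas": "0 -13 14 0 0 0 0;0 -22 24 0 0 0 0;0 -24 26 0 0 0 0;0 -24 26 0 0 0 0;0 -22 24 0 0 0 0;0 -18 18 0 0 0 0;0 0 0 10 0 0 0;0 0 0 20 0 0 0"
}}

```text
time_s: 8.37
position: [0.6166, -0.0123, 0.0782]
tool_rot: [[0.712, 0.702, 0.003], [0.702, -0.712, -0.001], [0.002, 0.003, -1.0]]
ft_force: [1.1, -0.1, -0.7]
grip_width: 0.0575
gripper_force: 32.3
```

{"api": "servo_tool", "payload": {
  "deltas": "0 0 0 25 0 0 0;0 0 0 25 0 0 0;0 0 0 18 0 0 0;0 0 0 10 0 0 0;0 0 0 0 0 0 0;0 0 0 0 0 0 0"
}}

```text
time_s: 8.87
position: [0.6158, -0.0104, -0.0005]
tool_rot: [[0.71, 0.704, -0.001], [0.704, -0.71, 0.0], [-0.0, -0.0, -1.0]]
ft_force: [0.7, -0.1, -0.7]
grip_width: 0.0579
gripper_force: 32.3
```

```bash
cat > tr.py <<'E'
from h import *
p=shot('wrist');w=wcloud(p);s=env.observe();t=s['position']
print(t,s['grip_width'],s['ft_force'])
X,Y,Z=w[...,0],w[...,1],w[...,2]
f=w[(np.hypot(X-t[0],Y-t[1])<.042)&(Z>.01)&(Z<.05)]
h,e=np.histogram(f[:,2],bins=np.arange(.01,.05,.001));print('roll top',e[h.argmax()],h.max())
f=w[(np.hypot(X-.6,Y+.01)<.1)&(Z>-.005)&(Z<.009)];print('floor',np.median(f[:,2]))
print('circle',fit(w,t[0],t[1],e[h.argmax()]))
E
python3 tr.py
```

```text
[ 6.16258551e-01 -1.05429262e-02  2.33799387e-04] 0.05771788014294248 [0.84972158 0.03648647 0.35774577]
roll top 0.040999999999999974 7479
floor 0.0050548736580903475
circle [ 6.204e+02 -6.500e+00  3.950e+01  4.160e+01  1.414e+04]
```

{"api": "servo_tool", "payload": {
  "deltas": "0 0 0 7 0 0 0;0 0 0 5 0 0 0;0 0 0 1 0 0 0;0 0 0 1 0 0 0;0 0 0 0 0 0 0;0 0 0 0 0 0 0"
}}

```text
time_s: 9.42
position: [0.6159, -0.0107, -0.0143]
tool_rot: [[0.71, 0.704, 0.0], [0.704, -0.71, -0.0], [0.0, 0.0, -1.0]]
ft_force: [0.0, 0.6, 0.0]
grip_width: 0.0577
gripper_force: 32.3
```

```bash
python3 tr.py
```

```text
[ 0.61590046 -0.01070712 -0.01426671] 0.05757508671984311 [-0.22181795  0.06720554  0.49962778]
roll top 0.02699999999999999 6348
floor 0.005050373812352099
circle [ 6.2020e+02 -6.5000e+00  3.9500e+01  2.7900e+01  1.4137e+04]
```

Still about 1 mm above the floor. I'll lower it into contact.

{"api": "servo_tool", "payload": {
  "deltas": "0 0 0 0.6 0 0 0;0 0 0 0.4 0 0 0;0 0 0 0.3 0 0 0;0 0 0 0 0 0 0"
}}

```text
time_s: 9.8
position: [0.616, -0.0107, -0.0148]
tool_rot: [[0.71, 0.704, 0.001], [0.704, -0.71, -0.0], [0.0, 0.001, -1.0]]
ft_force: [-2.7, 0.2, 6.8]
grip_width: 0.0576
gripper_force: 33.1
```

{"api": "servo_tool", "payload": {
  "deltas": "0.72 0 0 0 0 0 0;0.8 0 0 0 0 0 0;0.9 0 0 0 0 0 0;0.9 0 0 0 0 0 0;0.9 0 0 -10 0 0 0;0.9 0 0 -25 0 0 0;1 0 0 -35 0 0 0;1 0 0 -40 0 0 0"
}}

```text
time_s: 10.47
position: [0.6148, -0.0105, 0.0949]
tool_rot: [[0.71, 0.704, -0.003], [0.704, -0.71, 0.001], [-0.002, -0.003, -1.0]]
ft_force: [1.3, 0.8, 0.3]
grip_width: 0.0856
gripper_force: 0.0
```

{"api": "servo_tool", "payload": {
  "deltas": "1 0 0 -40 0 0 0;1 10 -11 -30 0 0 0;1 20 -22 0 0 0 0;1 24 -26 0 0 0 0;1 24 -26 0 0 0 0;1 22 -24 0 0 0 0;1 15 -16 0 0 0 0;1 6 -7 0 0 0 0"
}}

```text
time_s: 11.13
position: [0.6082, 0.1713, 0.165]
tool_rot: [[0.708, 0.706, 0.001], [0.706, -0.708, 0.001], [0.001, -0.0, -1.0]]
ft_force: [-0.1, 0.7, -0.3]
grip_width: 0.0851
gripper_force: 0.0
```

```bash
python3 - <<'E'
from h import *
w=wcloud(shot('wrist'));print(env.observe()['position'])
print('wide',fit(w,.6105,.1695,.056),'tray',fit(w,.616,-.011,.027),fit(w,.513,0,.027),'tip',fit(w,.61,.1695,.085,.007,.02))
w=cloud(shot('top'));print('placed',fit(w,.616,-.011,.027),fit(w,.511,-.001,.027))
E
```

```text
[0.60820694 0.17127022 0.16481055]
wide [ 610.4  168.5   30.1   56.4 3562. ] tray [631.1  -9.2  25.4  27.3 329. ] [ 5.132e+02 -2.000e-01  3.050e+01  2.750e+01  1.610e+03] tip [611.  168.7  10.2  88.6 667. ]
placed [614.2 -10.8  29.8  26.5 542. ] [511.2  -1.2  29.8  26.5 536. ]
```

{"api": "servo_tool", "payload": {
  "deltas": "1 0 3.2 25 0 0 0;1 0 0 35 0 0 0;1 0 0 35 0 0 0;1 0 0 30 0 0 0;1 0 0 18 0 0 0;1 0 0 8 0 0 0;1 0 0 2 0 0 0;1 0 0 0 0 0 0"
}}

```text
time_s: 11.9
position: [0.6117, 0.1651, 0.0119]
tool_rot: [[0.711, 0.703, 0.001], [0.703, -0.711, -0.0], [0.001, 0.001, -1.0]]
ft_force: [-0.1, -0.4, -0.2]
grip_width: 0.0853
gripper_force: 0.0
```

{"api": "servo_tool", "payload": {
  "deltas": "0 0 0 0 0 0 0;0 0 0 0 0 0 0;0 0 0 0 0 0 0;0 0 0 0 0 0 0;0 0 0 0 0 0 0",
  "newtons": 40
}}

```text
time_s: 12.32
position: [0.6119, 0.166, 0.0131]
tool_rot: [[0.71, 0.704, 0.003], [0.704, -0.71, -0.0], [0.002, 0.002, -1.0]]
ft_force: [-0.2, -1.2, 5.1]
grip_width: 0.0574
gripper_force: 42.9
```

```bash
python3 r.py
```

```text
[0.61194915 0.16593005 0.0130798 ] 0.057702228180027695 42.92578920722008 [-0.96451896 -0.70319765  5.69398144]
rolltop z_tool -44.0 6415
circle xy 5.0239057540893555 0.02592957392334938 31.414268493652344 xmax 29.946371589503347 topz by y [np.float64(-43.4), np.float64(-43.4), np.float64(-43.3)]
left on stand 13884 [0.62040251 0.1773069  0.0563221 ] [0.64189537 0.1976288  0.06199911]
```

{"api": "servo_tool", "payload": {
  "deltas": "0 1 -2.4 0 0 0 0;0 0 0 -3 0 0 0;0 0 0 -8 0 0 0;0 0 0 -12 0 0 0;0 0 0 -15 0 0 0;0 0 0 -18 0 0 0;0 0 0 -18 0 0 0;0 0 0 -15 0 0 0"
}}

```text
time_s: 13.03
position: [0.6102, 0.1685, 0.1022]
tool_rot: [[0.71, 0.704, 0.001], [0.704, -0.71, 0.0], [0.001, 0.001, -1.0]]
ft_force: [0.1, -0.1, 0.1]
grip_width: 0.0577
gripper_force: 42.9
```

{"api": "servo_tool", "payload": {
  "deltas": "0 0 0 -15 0 0 0;0 0 0 -12 0 0 0;0 0 0 -6 0 0 0;0 0 0 0 0 0 0;0 0 0 0 0 0 0"
}}

```text
time_s: 13.45
position: [0.6099, 0.1684, 0.1331]
tool_rot: [[0.71, 0.704, -0.0], [0.704, -0.71, 0.0], [-0.0, -0.0, -1.0]]
ft_force: [-0.2, 0.3, -1.4]
grip_width: 0.0581
gripper_force: 42.9
```

```bash
python3 r.py
```

```text
[0.60964331 0.16840613 0.13252925] 0.05789104045270556 42.92655358090997 [ 0.77443689  0.41152409 -0.80744581]
rolltop z_tool -44.0 6645
circle xy 5.539942264556885 -0.02994336374104023 31.37116241455078 xmax 30.09162725955091 topz by y [np.float64(-43.9), np.float64(-43.8), np.float64(-43.9)]
left on stand 194 [0.61782175 0.17575891 0.0496716 ] [0.6210179  0.17884573 0.06166255]
```

{"api": "servo_tool", "payload": {
  "deltas": "0 -18 13 0 0 0 0;0 -29 20.5 0 0 0 0;0 -29 20.5 0 0 0 0;0 -29 20.5 0 0 0 0;0 -29 20.5 0 0 0 0;0 -29 20.5 0 0 0 0;0 -29 20.5 0 0 0 0;0 -29 20.5 0 0 0 0"
}}

```text
time_s: 14.17
position: [0.5623, -0.0998, 0.1323]
tool_rot: [[0.71, 0.704, -0.002], [0.704, -0.71, 0.001], [-0.001, -0.002, -1.0]]
ft_force: [0.6, -0.5, -0.8]
grip_width: 0.0577
gripper_force: 42.9
```

{"api": "servo_tool", "payload": {
  "deltas": "0 -29 20.5 0 0 0 0;0 -29 20.5 0 0 0 0;0 -29 20.5 0 0 0 0;0 -20 17 0 0 0 0;0 0 0 0 0 0 0;0 0 0 0 0 0 0"
}}

```text
time_s: 14.67
position: [0.5419, -0.2302, 0.1322]
tool_rot: [[0.712, 0.702, -0.001], [0.702, -0.712, 0.001], [-0.0, -0.002, -1.0]]
ft_force: [0.1, 0.7, -0.3]
grip_width: 0.0576
gripper_force: 43.0
```

```bash
cat > pl.py <<'E'
from h import *
p=shot('wrist');w=wcloud(p);X,Y,Z=w[...,0],w[...,1],w[...,2];s=env.observe();t=s['position'];R=s['tool_rot']
print(t,s['grip_width'],s['ft_force'])
m=(np.hypot(X-.541,Y+.23)<.055)&(Z>.0615)&(Z<.0745)
n,l,st,_=cv2.connectedComponentsWithStats(m.astype(np.uint8))
for i in range(1,n):
    if st[i,4]>8: print('pin',w[l==i].mean(0).round(4),np.percentile(w[l==i],95,axis=0).round(4),st[i,4])
m=((np.hypot(X-.541,Y+.23)<.1)&(abs(Z-.055)<.004)).astype(np.uint8)
k=max(cv2.findContours(m,0,1)[0],key=len)[:,0];P=w[k[:,1],k[:,0],:2];c=np.array([.541,-.23]);r=.09
for _ in range(8):
    Q=P[abs(np.hypot(*(P-c).T)-r)<(.006 if _<4 else .003)]
    A=np.c_[2*Q,np.ones(len(Q))];q=np.linalg.lstsq(A,(Q**2).sum(1),rcond=None)[0];c=q[:2]
print('plate',c,np.sqrt(q[2]+c@c),len(Q),'delta tool mm',(R.T@np.r_[c-t[:2],0])*1000)
L=(w-t)@R*1000;m=(abs(L[...,0])<42)&(abs(L[...,1])<31)&(abs(L[...,2]+44)<3);Q=L[m][:,:2]
k=max(cv2.findContours(m.astype(np.uint8),0,1)[0],key=len)[:,0];Q=L[k[:,1],k[:,0],:2];Q=Q[(Q[:,0]>8)&(abs(np.hypot(*Q.T)-30)<4)]
A=np.c_[2*Q,np.ones(len(Q))];q=np.linalg.lstsq(A,(Q**2).sum(1),rcond=None)[0];print('roll in tool',q[:2],np.sqrt(q[2]+q[:2]@q[:2]),len(Q))
E
python3 pl.py
```

```text
[ 0.5420951  -0.22906756  0.13234391] 0.057844980391886236 [-0.33407295 -0.01945649 -0.92774166]
pin [ 0.5765 -0.2102  0.0707] [ 0.5804 -0.2062  0.0724] 220
pin [ 0.5237 -0.1969  0.0699] [ 0.5274 -0.1929  0.0721] 231
pin [ 0.5635 -0.263   0.0699] [ 0.5669 -0.2593  0.0723] 191
plate [ 0.5427545  -0.23041142] 0.08885102418677351 525 delta tool mm [-0.47644945  1.41907119 -0.00278626]
roll in tool [-1.78069062  0.01031902] 31.002814488203366 249
```

{"api": "servo_tool", "payload": {
  "deltas": "0 0.3 0.7 10 0 0 0;0 0 0 18 0 0 0;0 0 0 14 0 0 0;0 0 0 8 0 0 0;0 0 0 0 0 0 0;0 0 0 0 0 0 0"
}}

```text
time_s: 15.22
position: [0.5434, -0.2289, 0.083]
tool_rot: [[0.71, 0.705, -0.001], [0.705, -0.71, 0.0], [-0.0, -0.001, -1.0]]
ft_force: [0.7, 0.7, 0.0]
grip_width: 0.0578
gripper_force: 43.0
```

```bash
python3 pl.py;python3 ws.py w5.png
```

```text
[ 0.54360826 -0.22934637  0.08367753] 0.057770014259959104 [ 0.26015447  0.26174725 -1.0650571 ]
pin [ 0.5766 -0.21    0.0703] [ 0.5806 -0.2062  0.0723] 372
pin [ 0.524  -0.1968  0.0696] [ 0.5275 -0.1928  0.0722] 374
pin [ 0.5651 -0.2618  0.0688] [ 0.5671 -0.2593  0.0721] 165
plate [ 0.5428588  -0.23047254] 0.08886043686036973 606 delta tool mm [-1.32523509e+00  2.71453669e-01 -8.92631319e-06]
roll in tool [-0.71535429 -0.75867072] 30.936136775856056 281
[ 0.54369221 -0.22955088  0.08396234] 0.05741956150892486 [-0.6659263   0.75504955 -0.02394901]
[371.64829954   0.         314.23863917] [[0.705, -0.676, -0.215, 0.598], [-0.709, -0.671, -0.216, -0.174], [0.001, 0.305, -0.952, 0.247], [0.0, 0.0, 0.0, 1.0]]
```

View pics/w5.png

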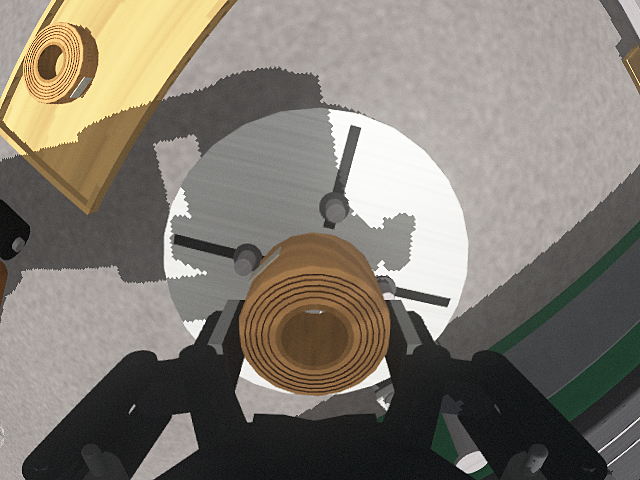

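The roll is centred over the pins, which show at (247,258), (335,208) and (380,285). Continuing down.

{"api": "servo_tool", "payload": {
  "deltas": "0 -0.5 0 5 0 0 0;0 0 0 8 0 0 0;0 0 0 7 0 0 0;0 0 0 4 0 0 0;0 0 0 1 0 0 0;0 0 0 0 0 0 0;0 0 0 0 0 0 0"
}}

```text
time_s: 15.9
position: [0.5429, -0.2301, 0.0583]
tool_rot: [[0.71, 0.704, 0.0], [0.704, -0.71, -0.0], [0.0, 0.0, -1.0]]
ft_force: [0.2, -1.2, -0.6]
grip_width: 0.0577
gripper_force: 43.0
```

```bash
python3 pl.py; python3 r.py
```

```text
[ 0.54299195 -0.23014576  0.05842947] 0.057460406390561096 [ 0.32438315 -0.72548625 -0.71613819]
pin [ 0.5765 -0.21    0.0703] [ 0.5805 -0.2061  0.0722] 508
pin [ 0.5629 -0.212   0.068 ] [ 0.5725 -0.1996  0.0738] 811
pin [ 0.5242 -0.1967  0.0695] [ 0.5275 -0.1927  0.0721] 495
pin [ 0.5349 -0.2373  0.0688] [ 0.5426 -0.2295  0.0741] 555
plate [ 0.54283261 -0.23038475] 0.08887459243595346 665 delta tool mm [-2.81396235e-01  5.76231796e-02  1.39536346e-06]
roll in tool [-0.76681711 -0.50527625] 30.95093238313237 257
[ 0.54298258 -0.23014167  0.0585136 ] 0.057936655475628894 42.992940936237574 [ 0.21741905  0.21417305 -0.10287777]
rolltop z_tool -44.0 7350
circle xy 5.483347415924072 -0.0031384346075356007 31.31848907470703 xmax 29.936084448631803 topz by y [np.float64(-43.3), np.float64(-43.3), np.float64(-43.2)]
left on stand 0 0 0
```

Well centred, with the underside about 2.5 mm above the plate. Lowering to contact.

{"api": "servo_tool", "payload": {
  "deltas": "0 0 0 1.2 0 0 0;0 0 0 0.6 0 0 0;0 0 0 0 0 0 0;0 0 0 0 0 0 0"
}}

```text
time_s: 16.33
position: [0.5428, -0.23, 0.0564]
tool_rot: [[0.71, 0.704, 0.0], [0.704, -0.71, -0.0], [-0.0, 0.0, -1.0]]
ft_force: [-0.0, -0.3, -1.3]
grip_width: 0.0578
gripper_force: 43.0
```

{"api": "servo_tool", "payload": {
  "deltas": "0 0 0 0.4 0 0 0;0 0 0 0.3 0 0 0;0 0 0 0 0 0 0;0 0 0 0 0 0 0"
}}

```text
time_s: 16.67
position: [0.5429, -0.2301, 0.0561]
tool_rot: [[0.71, 0.704, 0.0], [0.704, -0.71, -0.0], [0.0, 0.0, -1.0]]
ft_force: [-1.5, 0.5, 5.0]
grip_width: 0.0574
gripper_force: 43.4
```

Contact at 5 N. Releasing and withdrawing.

{"api": "servo_tool", "payload": {
  "deltas": "0.72 0 0 0 0 0 0;0.8 0 0 0 0 0 0;0.9 0 0 0 0 0 0;1 0 0 0 0 0 0;1 0 0 -8 0 0 0;1 0 0 -25 0 0 0;1 0 0 -35 0 0 0;1 0 0 -40 0 0 0"
}}

```text
time_s: 17.33
position: [0.5421, -0.2296, 0.1643]
tool_rot: [[0.71, 0.704, -0.003], [0.704, -0.71, 0.002], [-0.001, -0.003, -1.0]]
ft_force: [1.4, -0.5, -0.1]
grip_width: 0.0852
gripper_force: 0.0
```

{"api": "servo_tool", "payload": {
  "deltas": "1 0 0 -40 0 0 0;1 -20 0 -20 0 0 0;1 -35 0 0 0 0 0;1 -35 0 0 0 0 0;1 -35 0 0 0 0 0;1 -20 0 0 0 0 0;1 0 0 0 0 0 0;1 0 0 0 0 0 0"
}}

```text
time_s: 18.0
position: [0.4394, -0.3325, 0.2243]
tool_rot: [[0.712, 0.702, 0.001], [0.702, -0.712, -0.0], [0.0, 0.0, -1.0]]
ft_force: [0.3, 1.1, -0.1]
grip_width: 0.0854
gripper_force: 0.0
```

```bash
python3 - <<'E'
from h import *
s=env.observe();print(s['position'],s['qvel'])
for n,f in(('top',cloud),('side',cloud),('wrist',wcloud)):
    p=shot(n,n+'9.png');w=f(p)
    for a in((.542,-.230,.099),(.615,-.011,.027),(.511,0,.027)):
        try: print(n,fit(w,*a))
        except Exception as e: print(n,'-')
E
```

```text
[ 0.43940887 -0.33254547  0.22425545] [ 2.29244906  0.39379072 -0.18578314  0.35658138 -0.01478397  0.44256837]
top [ 541.6 -229.1   30.    98.6  651. ]
top [614.2 -10.8  29.9  26.5 535. ]
top [511.8  -1.1  29.7  26.6 547. ]
side [ 543.2 -228.8   30.8   99.2  423. ]
side [615.2 -10.2  30.7  27.1 475. ]
side [512.7  -0.8  30.7  27.1 565. ]
wrist [ 542.7 -229.5   29.9   99.4 3609. ]
wrist [ 0.  0.  0. nan  0.]
wrist [ 0.  0.  0. nan  0.]
  return _methods._mean(a, axis=axis, dtype=dtype,
  ret = ret.dtype.type(ret / rcount)
```

View pics/side9.png

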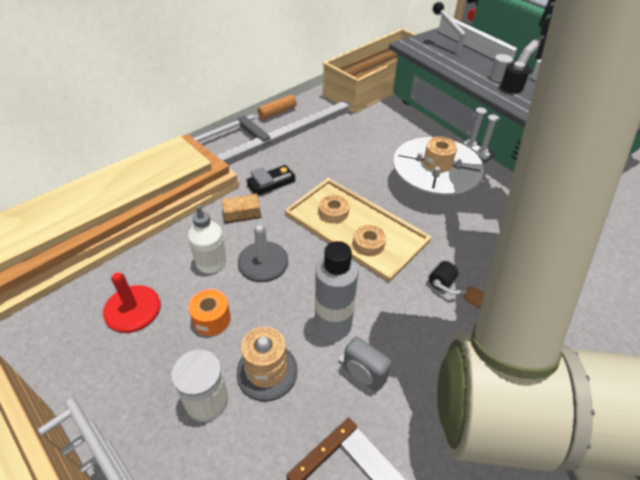

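The wide roll sits on the plate at (440,152) inside the pins. The narrow roll lies flat in the tray at (333,208), stand_a is empty, and everything else is where it was.

```bash
python3 -c "
from rig import env
print(env.close_job())"
```

```text
the job is handed in; nothing more can be done
None
```

The job is handed in: the narrow roll lies flat in the free end of the tray, and the wide roll is flat on the coil plate, about 1 mm off centre between the stops. The first grip missed and closed on the spindle tip, because the fingers reached about 23 mm short of the reported TCP. I corrected for that, nothing else on the bench moved, and it took about 18 s.

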